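# Find the hidden datum hole with a sprung locating pin

## Robot

A 6-joint arm with a two-finger parallel gripper is mounted at the origin on a cart in front of the work surface, level with it; the furniture and walls round the work are solid. World frame = base frame: x ahead of the robot, y to its left, z up, the work surface at z = 0. Lengths are in m, angles in rad, forces in N, time in s.
With the tool pointing down it reaches from about 0.375 to 0.75 m from the base axis. Payload 9 kg.
Tool frame: the origin (TCP) lies on the centre line of the jaws, within the pads' length; the fingertips stand 8 mm ahead of it and the grasp point (between the pads) lies 11 mm behind it (arm.tip_reach is the distance from the TCP to the fingertips, in m); z points along the fingers, y is the line along which they close (so a half turn about z gives the same grasp; the last joint's range is limited). The gripper opens to 85 mm and grips with 20 to 120 N. Pads are 22 mm wide; open, the fingers measure 114 mm over their backs; the gripper's body (76 mm by 85 mm) begins 54 mm behind the grasp point. The pads swing forward as they close: fully open they stand 13 mm farther back than shut.
Start: joints at [-1.376, 0.104, 0.097, 1.564, 0, 1.353], TCP at [0.241, -0.55, 0.239] pointing down, gripper open.
Joint ranges: [-2.99, 2.99], [-0.84, 1.86], [-1.1, 1.16], [-1.84, 2.11], [-1.51, 1.56], [-3.14, 3.14]. Speed limits (rad/s): [2.22, 2.22, 2.57, 3.14, 3.14, 3.14].

## Interface

Orientations are given as a unit quaternion [w, x, y, z].
In Python, from workcell import arm gives the robot as it stands.
- The arm moves only by the tool servo_tool, never from a script. Its argument "increments" is a list of rows, each a list of 7 numbers: the gripper's target within -1 to 1 (shut at 1, half-way at 0, fully open at -1), then the shift along the tool's x, y, z each as a share of 50 cm, from -1 to 1, then the turn, a rotation vector about the tool's x, y, z each as a share of 0.12 rad, from -1 to 1. In form: [[jaw, tx, ty, tz, wx, wy, wz], ...]. A call has 1 to 8 rows; each row shifts and turns the commanded pose from where the row before left it, along the tool's axes as they then stand; what a row does not reach is not made up. A row lasts 1/12 s, in which the tool goes at most 41.7 mm and 7.16 degrees, less where a joint would pass 70% of its speed; a pose out of reach is approached as far as the arm can. A call with a number of a shift or a turn outside -1 to 1 is refused whole. A call with a gripper value outside its range is refused whole. The fingers move at their own pace and stop on an object; the grip force is fixed at half the most. Time passes only in rows, so rows that do not move let the fingers close. It gives the time, the measured TCP pose, the force, the opening and the grip force at its end, in the units of the state.
- arm.get_obs(): the state, without advancing time (a new reading comes with each control period).
- arm.capture(name): name is "scene" or "top" or "wrist"; returns a dict with "color" (420x560x3 uint8, red, green, blue), "fx", "fy", "cx", "cy" (pixels), "origin" and "rotation" of the camera in the world. Camera axes: x right, y up, looking along -z (the intrinsics and any distortion apply to the point x, -y, -z); pixel columns grow to the right and rows downward; lengths in m; the calibration is good to about 2 mm. The wrist camera is an equidistant fisheye: a pixel r from the principal point sees the ray r / f radians off the axis. A picture is of the moment at which its call begins. There is no depth.
- arm.job_done(): hands the job in; it is judged then, once.
The state is a dict: "time": time; "joint_positions": joint angles; "qvel": joint speeds; "joint_efforts": joint torques, N m; "tool_pos": TCP position; "eef_rot": TCP orientation; "force": force on the tool from outside, world axes, zero at the start; "torque": the same for the moment, N m; "finger_gap": finger opening in m; "finger_force": force on a finger pad.
Only numpy, scipy, OpenCV 4.12 (cv2) and the standard library are available. Lean on these libraries where they do the work, as an engineer would, in place of code of your own. Each camera call takes 0.05 s, during which the arm holds its last target. There are 200 camera calls.

## Task

Take the blue-handled sprung locating pin out of its green stand and set its tip in the groove of the grey metal datum rail. The rail's blind locating hole lies somewhere along the groove and cannot be seen, since a flush sprung plug closes it: slide the tip gently along the groove until it drops in, press the pin fully home so that its collar lies flat on the rail, and leave it standing there upright. Keep the force on the rail below 30 N, and leave the loose things round about where they are.

Things in the scene. Friction and masses are not known exactly. Their poses are not given: they have to be found in the camera images.
- setting_pin: Sprung locating pin, loose, 160-240 g, starts upright in pin_stand. Round blue handle with dark knurl rings, 22 mm diameter, to be gripped; below it a round steel collar, 30 mm diameter, 5 mm thick. Origin: centre of the collar's underside; z up along the handle, whose blue part runs from z = 5 to 62 mm, with a steel cap to 65 mm. An 8 mm diameter sprung steel tip projects below the collar.
- pin_nose (a point): End of the pin's conical nose when the tip is fully out: 26 mm below the collar's underside, on the pin's axis (the point stays there, fixed to the handle, when the tip springs in). Pressed, the tip retracts straight into the handle by at most 12 mm, then meets a solid stop; it takes about 1.8 N to start and 0.3 N more for each mm (5.4 N at 12 mm).
- datum_rail: Grey metal rail fixed to the worktop, 56 mm wide (its x), 240 mm long (its y), 44 mm high (z up). Origin: centre of the underside. A straight groove along y on its centre line is open from y = -45 to +45 mm between solid ends: 11 mm wide, floor at z = 38 mm (6 mm deep), 45-degree bevels widen it to 17 mm at the top. Pin home: its origin at z = 44 mm here.
- groove_mid (a point): Middle of the groove floor (not the hole); axes as datum_rail. The one blind hole in the floor is as wide as the groove, 10.5 mm long along y, over 20 mm deep; its centre is anywhere from 30 mm before to 30 mm past this point along y, new each time, not measured. A plug of the same metal, flush with the floor, closes it and gives way under a weak spring (0.5 to 1 N).
- pin_stand: Green plastic block fixed to the worktop, 56 x 56 x 36 mm, with an upright hole 14 mm in diameter and 32 mm deep in the middle of its top, in which the pin stands with its collar resting on the top. Origin: centre of the underside, z up.
- magnifier: Black eye loupe, 38 mm diameter, 43 mm high, loose, standing near the pin stand. Origin: centre of its underside. Bystander.
- steel_block: Small steel gauge block, 20 x 30 x 9 mm, loose, lying close beside the rail. Origin: centre of its underside. Bystander.
- adapter: White and brass coaxial adapter, 21 x 38 x 21 mm, loose, lying near the front edge of the worktop. Origin: centre of its underside. Bystander.
There are look-alikes about, which are no part of the job. Of the things that look like the pin_stand, take the one that is farthest to the robot's right at the start.

How it is judged:
By the outcome, as a careful person would: the job done as asked, in the order asked, and still so for the second after the job is handed in, with the robot touching nothing.
It also fails if it takes over 48 s, if anything falls off the work surface, if the arm or the gripper's body presses on something with over 40 N, if the wrist force passes 120 N, or if a joint passes its speed limit or range.

## Working session

There is one attempt and no reset: what is moved stays moved. The work goes in short steps, Python scripts to look and compute and a tool call to move; the robot and the scene stay as the last step left them, time stands still between calls to the robot, and variables do not carry over. Pictures are saved under pics/ and viewed, at most 10 in all, crops included, and the job is handed in when it is done.

Besides the shell and the picture viewer there is one more tool, called after ">>>" by a JSON object that holds its "api" and its "payload", one argument or row to a line. servo_tool: Moves the arm, as the interface text tells. Shift numbers are shares of 50 cm and turn numbers shares of 0.12 rad, none past 1 either way. Its arguments: {"type":"object","properties":{"increments":{"type":"array","items":{"type":"array","items":{"type":"number","minimum":-1,"maximum":1}}}},"required":["increments"]}

```bash
mkdir -p pics && cat > h.py <<'E'
import numpy as np, cv2, pickle
from workcell import arm
def snap(n,tag):
    c=arm.capture(n); pickle.dump(c,open(f'pics/{tag}.pkl','wb'))
    cv2.imwrite(f'pics/{tag}.png',c['color'][:,:,::-1]); return c
def load(tag): return pickle.load(open(f'pics/{tag}.pkl','rb'))
def ray(c,u,v,fish=False):
    x=(u-c['cx'])/c['fx']; y=(v-c['cy'])/c['fy']
    if fish:
        r=np.hypot(x,y); s=np.sin(r)/r if r>1e-9 else 1; d=np.array([x*s,-y*s,-np.cos(r)])
    else: d=np.array([x,-y,-1.])
    return np.array(c['rotation'])@d
def onz(c,u,v,z,fish=False):
    d=ray(c,u,v,fish); o=np.array(c['origin']); return o+d*(z-o[2])/d[2]
def proj(c,P,fish=False):
    p=np.array(c['rotation']).T@(np.array(P)-c['origin']); x,y,z=p[0],-p[1],-p[2]
    if fish:
        r=np.hypot(x,y); t=np.arctan2(r,z); x,y=x/r*t,y/r*t
    else: x,y=x/z,y/z
    return np.array([c['cx']+c['fx']*x,c['cy']+c['fy']*y])
E
python3 - <<'E'
from h import *
for n in('scene','top'):
    c=snap(n,n+'0'); print(n,c['fx'],c['cx'],c['cy'],c['origin'],c['rotation'])
o=arm.get_obs(); print(o)
a=load('scene0')['color'];b=load('top0')['color']
E
```

```text
scene 436.7762444253117 276.79737323131206 208.48881753646646 [-0.10042714  0.96031549  0.61061538] [-0.25133274 -0.1441813   0.49209914  0.82090318]
top 409.1608835454253 282.3929405162601 212.2237337786585 [0.36467606 0.10969228 0.99540879] [ 0.71358536  0.03016018 -0.0454095  -0.69844418]
{'time': 0.1, 'joint_positions': array([-1.37567351e+00,  1.04661486e-01,  9.65548463e-02,  1.56389163e+00,
        1.23248753e-05,  1.35310040e+00]), 'qvel': array([ 0.00055956, -0.00132345,  0.00103921, -0.00114506, -0.00024287,
        0.0007758 ]), 'joint_efforts': array([ 6.67175482e-03, -5.58210254e+01,  5.04718602e+01,  1.31762715e-02,
       -1.58950133e-04, -1.34009207e-05]), 'tool_pos': array([ 0.24067393, -0.54930558,  0.23859155]), 'eef_rot': array([-6.00861681e-04,  9.78772933e-01,  2.04946782e-01,  1.29447755e-05]), 'force': array([ 0.48694502, -0.09642883,  0.37287876]), 'torque': array([ 0.00755411,  0.03175393, -0.05065996]), 'finger_force': 0.0, 'finger_gap': 0.08558160077886703}
```

View pics/top0.png

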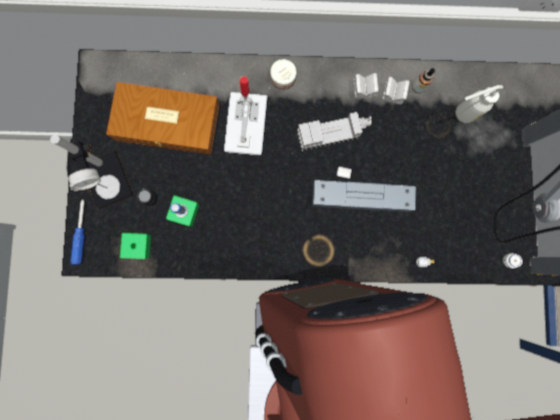

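View pics/scene0.png

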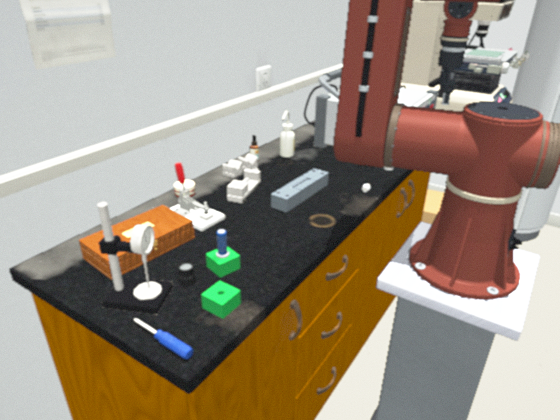

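The top view shows the pin at (180,210) in its green stand, a decoy stand at (134,246), and the rail centred near (365,195) with its groove spanning about 346–384. The block is at (344,172), the loupe at (145,196) and the adapter at (426,262). The scene view agrees: pin at (222,245), rail at (300,190).

```bash
cat >> h.py <<'E'
from scipy.spatial.transform import Rotation as R
def q2m(q): return R.from_quat([q[1],q[2],q[3],q[0]]).as_matrix()
_s=snap
def snap(n,tag):
    c=arm.capture(n); c['rotation']=q2m(c['rotation']) if np.size(c['rotation'])==4 else c['rotation']
    pickle.dump(c,open(f'pics/{tag}.pkl','wb')); return c
E
python3 - <<'E'
from h import *
for n in('scene0','top0'):
    c=load(n); c['rotation']=q2m(c['rotation']); pickle.dump(c,open(f'pics/{n}.pkl','wb'))
t=load('top0');s=load('scene0')
print('pin cap', onz(t,180,209,.101),'rail',onz(t,365,195,.044), 'block',onz(t,344,172,.009))
I=lambda c,a,b,x,y,f: cv2.resize(c['color'][b:y,a:x,::-1],None,fx=f,fy=f,interpolation=cv2.INTER_CUBIC)
A=I(t,305,160,425,225,6.6); B=I(t,125,180,225,260,4); C=I(s,190,160,340,290,3)
cv2.imwrite('pics/a.png',A[:, :792]); 
D=np.zeros((400,800,3),np.uint8); D[:320,:400]=B; D[:390,400:800]=C[:,:400]; cv2.imwrite('pics/b.png',D)
E
```

```text
pin cap [0.46290835 0.31556695 0.101     ] rail [ 0.51232997 -0.10400401  0.044     ] block [ 0.57370414 -0.06005342  0.009     ]
```

View pics/a.png

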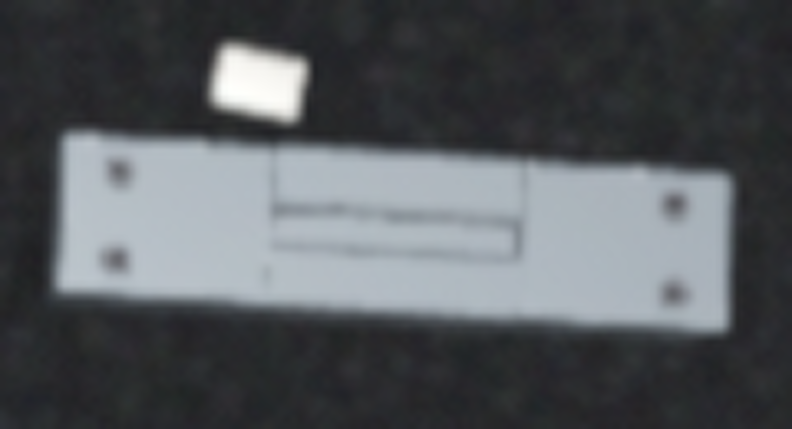

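View pics/b.png

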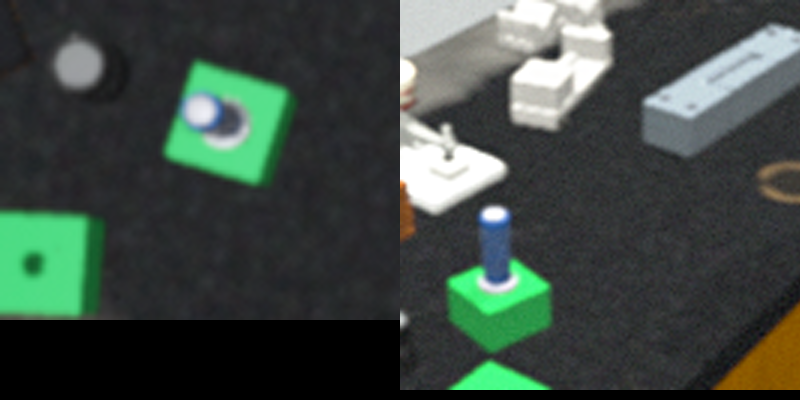

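```bash
python3 - <<'E'
from h import *
t=load('top0');s=load('scene0')
cap=onz(t,175,207.75,.101); print('cap top',cap, 'scene proj',proj(s,cap),'vs 221.3 231.3; scene ray',onz(s,221.3,231.3,.101))
st=np.array([[197,62],[292,92],[262,186],[166,156]])/4+[125,180]
P=np.array([onz(t,*p,.036) for p in st]); print('stand',P.mean(0)); 
k=np.array([[62,133],[733,172],[730,330],[55,292]])/6.6+[305,160]
P=np.array([onz(t,*p,.044) for p in k]); m=P.mean(0); print(P,'rail',m)
d=(P[0]+P[3]-P[1]-P[2])[:2]; yaw=np.arctan2(d[1],d[0])-np.pi/2; print('yaw',yaw,'L',np.linalg.norm(d)/2)
g=np.array([[272,212],[520,220],[520,258],[272,246]])/6.6+[305,160]
G=np.array([onz(t,*p,.044) for p in g]);print(G,G.mean(0))
Rz=R.from_euler('z',yaw).as_matrix()
for a in [(-.028,.12),(.028,.12),(.028,-.12),(-.028,-.12)]:
  print(proj(s,m+Rz@[*a,0]))
o=arm.get_obs(); print(q2m(o['eef_rot']))
E
```

```text
cap top [0.46541111 0.32657591 0.101     ] scene proj [221.25956587 230.1739428 ] vs 221.3 231.3; scene ray [0.46219164 0.3302642  0.101     ]
stand [0.46554444 0.32489639 0.036     ]
[[ 0.54495179  0.01609506  0.044     ]
 [ 0.53664612 -0.22576701  0.044     ]
 [ 0.47941848 -0.22383976  0.044     ]
 [ 0.48751692  0.01790784  0.044     ]] rail [ 0.51213333 -0.10390097  0.044     ]
yaw -0.033907146459137616 L 0.24194390188923667
[[ 0.51814287 -0.05946889  0.044     ]
 [ 0.51736686 -0.14863402  0.044     ]
 [ 0.50362382 -0.14854733  0.044     ]
 [ 0.50586548 -0.05951261  0.044     ]] [ 0.51124976 -0.10404071  0.044     ]
[286.35172774 198.7561782 ]
[270.55597772 193.53314384]
[313.45428235 167.81503912]
[328.19205499 171.88758864]
[[ 9.15993633e-01  4.01192742e-01 -2.20949344e-04]
 [ 4.01192711e-01 -9.15992911e-01  1.18152028e-03]
 [ 2.71629328e-04 -1.17090832e-03 -9.99999278e-01]]
```

>>> {"api": "servo_tool", "payload": {
  "increments": [
    [-1,0,0,0,0,0,-1],
    [-1,0,0,0,0,0,-1],
    [-1,0,0,0,0,0,-1],
    [-1,0,0,0,0,0,-1],
    [-1,0,0,0,0,0,-1],
    [-1,0,0,0,0,0,-1],
    [-1,0,0,0,0,0,-1],
    [-1,0,0,0,0,0,-1]
  ]
}}

```text
time: 0.77
tool_pos: [0.2407, -0.5494, 0.2388]
eef_rot: [-0.0, 0.772, 0.636, 0.0]
force: [0.2, 0.1, -0.6]
finger_gap: 0.0854
finger_force: 0.0
```

>>> {"api": "servo_tool", "payload": {
  "increments": [
    [-1,0,0,0,0,0,-1],
    [-1,0,0,0,0,0,-1],
    [-1,0,0,0,0,0,-1],
    [-1,0,0,0,0,0,-1],
    [-1,0,0,0,0,0,-1],
    [-1,0,0,0,0,0,-1],
    [-1,0,0,0,0,0,-1],
    [-1,0,0,0,0,0,-1]
  ]
}}

```text
time: 1.43
tool_pos: [0.2407, -0.5494, 0.2388]
eef_rot: [-0.0, 0.391, 0.921, 0.0]
force: [0.4, -0.4, -0.6]
finger_gap: 0.0854
finger_force: 0.0
```

>>> {"api": "servo_tool", "payload": {
  "increments": [
    [-1,0,0,0,0,0,-1],
    [-1,0,0,0,0,0,-1],
    [-1,0,0,0,0,0,-1],
    [-1,0,0,0,0,0,-1],
    [-1,0,0,0,0,0,-1],
    [-1,0,0,0,0,0,-1],
    [-1,0,0,0,0,0,-0.46],
    [-1,0,0,0,0,0,0]
  ]
}}

```text
time: 2.1
tool_pos: [0.2407, -0.5494, 0.2389]
eef_rot: [-0.0, 0.016, 1.0, 0.0]
force: [-0.2, -0.6, 0.1]
finger_gap: 0.0858
finger_force: 0.0
```

>>> {"api": "servo_tool", "payload": {
  "increments": [
    [-1,-0.0392,0.0705,0,0,0,0],
    [-1,-0.0392,0.0705,0,0,0,0],
    [-1,-0.0392,0.0705,0,0,0,0],
    [-1,-0.0392,0.0705,0,0,0,0],
    [-1,-0.0392,0.0705,0,0,0,0],
    [-1,-0.0392,0.0705,0,0,0,0],
    [-1,-0.0392,0.0705,0,0,0,0],
    [-1,-0.0392,0.0705,0,0,0,0]
  ]
}}

```text
time: 2.77
tool_pos: [0.4074, -0.2712, 0.2392]
eef_rot: [0.0, 0.018, 1.0, -0.0]
force: [0.5, 0.2, -0.1]
finger_gap: 0.0855
finger_force: 0.0
```

>>> {"api": "servo_tool", "payload": {
  "increments": [
    [-1,-0.0392,0.0705,0,0,0,0],
    [-1,-0.0392,0.0705,0,0,0,0],
    [-1,-0.0392,0.0705,0,0,0,0],
    [-1,-0.0392,0.0705,0,0,0,0],
    [-1,-0.0392,0.0705,0,0,0,0],
    [-1,0,0,0,0,0,0]
  ]
}}

```text
time: 3.27
tool_pos: [0.5128, -0.0945, 0.2391]
eef_rot: [0.0, 0.015, 1.0, 0.001]
force: [0.7, 0.6, 0.6]
finger_gap: 0.0851
finger_force: 0.0
```

```bash
python3 - <<'E'
from h import *
c=snap('wrist','w1'); print(c['fx'],c['cx'],c['cy'],c['origin'],arm.get_obs()['tool_pos'])
cv2.imwrite('pics/w1.png',c['color'][:,:,::-1])
E
```

```text
325.19226210127806 279.55819016929735 201.8170982263247 [ 0.43729891 -0.09272161  0.37230559] [ 0.51173243 -0.09692284  0.23895903]
```

View pics/w1.png

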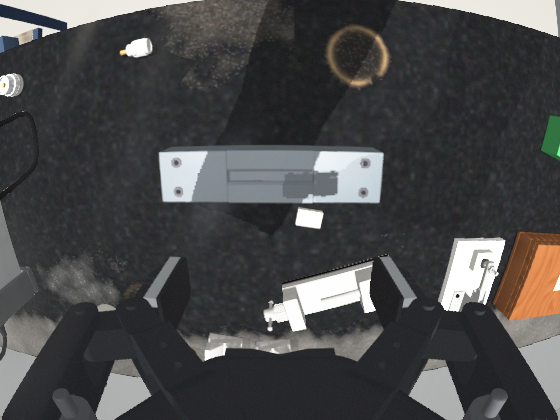

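The wrist view shows the rail's top face with corners near (160,152), (383,152), (381,202) and (163,202). The groove runs from about (228,168) to (315,182), and the block is at (310,217).

```bash
python3 - <<'E'
from h import *
c=load('w1')
P=np.array([onz(c,*p,.044,True) for p in [(160,152),(383,152),(381,202),(163,202)]]);print(P,P.mean(0))
for y in(-.045,.045):
  for x in (-.0085,.0085): print(proj(c,P.mean(0)+[x+y*.034,y,0],True))
I=c['color'][140:210,150:390,::-1]; cv2.imwrite('pics/w1c.png',cv2.resize(I,None,fx=3.3,fy=3.3,interpolation=cv2.INTER_CUBIC))
E
```

```text
[[ 0.47949031 -0.22016933  0.044     ]
 [ 0.48709568  0.0154942   0.044     ]
 [ 0.54218355  0.01600051  0.044     ]
 [ 0.53500497 -0.22342098  0.044     ]] [ 0.51094363 -0.1030239   0.044     ]
[227.19943005 168.4995061 ]
[228.29805596 184.38199844]
[314.25668765 168.70234405]
[314.30420648 184.65003308]
```

>>> {"api": "servo_tool", "payload": {
  "increments": [
    [-1,0.0106,0.077,0,0,0,0],
    [-1,0.0106,0.077,0,0,0,0],
    [-1,0.0106,0.077,0,0,0,0],
    [-1,0.0106,0.077,0,0,0,0],
    [-1,0.0106,0.077,0,0,0,0],
    [-1,0.0106,0.077,0,0,0,0],
    [-1,0.0106,0.077,0,0,0,0],
    [-1,0.0106,0.077,0,0,0,0]
  ]
}}

```text
time: 3.98
tool_pos: [0.4783, 0.2099, 0.2393]
eef_rot: [0.0, 0.018, 1.0, -0.0]
force: [0.5, 1.3, -0.4]
finger_gap: 0.0852
finger_force: 0.0
```

>>> {"api": "servo_tool", "payload": {
  "increments": [
    [-1,0.0106,0.077,0,0,0,0],
    [-1,0.0106,0.077,0,0,0,0],
    [-1,0.0106,0.077,0,0,0,0],
    [-1,0,0,0,0,0,0],
    [-1,0,0,0,0,0,0]
  ]
}}

```text
time: 4.4
tool_pos: [0.4663, 0.3258, 0.2387]
eef_rot: [-0.0, 0.016, 1.0, -0.0]
force: [0.7, 0.3, 0.4]
finger_gap: 0.0857
finger_force: 0.0
```

```bash
python3 - <<'E'
from h import *
c=snap('wrist','w2'); print(c['origin'],arm.get_obs()['tool_pos'])
p=proj(c,[.465,.3255,.101],True); print(p, proj(c,[.465,.3255,.036],True))
cv2.imwrite('pics/w2.png',cv2.resize(c['color'][100:310,140:420,::-1],None,fx=2.5,fy=2.5,interpolation=cv2.INTER_CUBIC))
E
```

```text
[0.39103916 0.3280394  0.37203971] [0.46671817 0.32459732 0.23885951]
[279.34617333 191.58181134] [279.38754444 175.39474139]
```

View pics/w2.png

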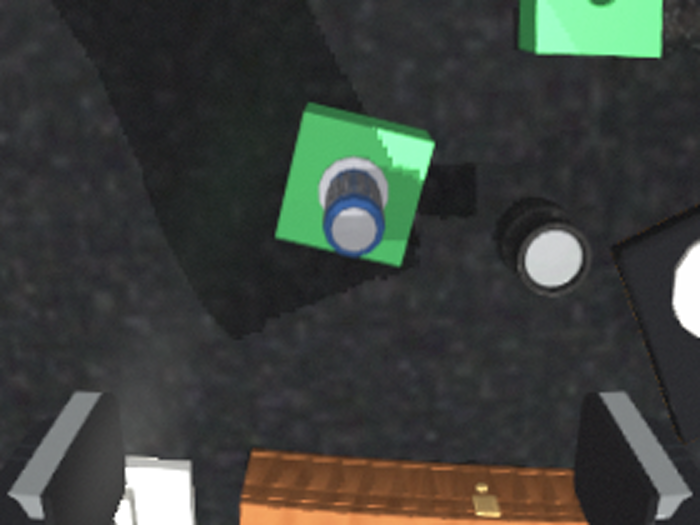

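View pics/w1c.png

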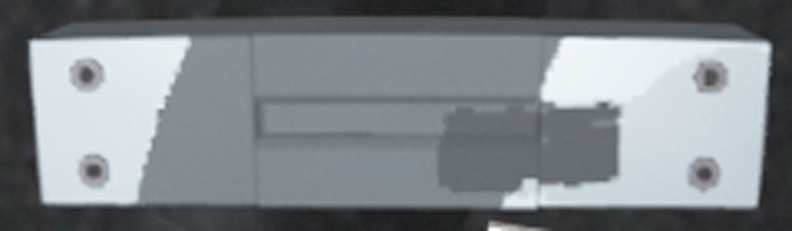

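The pin's cap is at crop (354,228), which puts it at about (0.465, 0.327) and agrees with the top view. The wrist crop shows the groove centred on the rail's middle line. Next I descend and grip.

>>> {"api": "servo_tool", "payload": {
  "increments": [
    [-1,0.003,0.004,0.06,0,0,0],
    [-1,0,0,0.07,0,0,0],
    [-1,0,0,0.07,0,0,0],
    [-1,0,0,0.07,0,0,0],
    [-1,0,0,0.06,0,0,0],
    [-1,0,0,0.029,0,0,0],
    [-1,0,0,0,0,0,0]
  ]
}}

```text
time: 5.03
tool_pos: [0.4633, 0.324, 0.0556]
eef_rot: [-0.003, 0.019, 1.0, -0.001]
force: [-0.3, -0.2, -0.2]
finger_gap: 0.0857
finger_force: 0.0
```

>>> {"api": "servo_tool", "payload": {
  "increments": [
    [1,0,0,0,0,0,0],
    [1,0,0,0,0,0,0],
    [1,0,0,0,0,0,0],
    [1,0,0,0,0,0,0],
    [1,0,0,0,0,0,0],
    [1,0,0,0,0,0,0],
    [1,0,0,0,0,0,0],
    [1,0,0,0,0,0,0]
  ]
}}

```text
time: 5.7
tool_pos: [0.466, 0.3274, 0.061]
eef_rot: [0.001, 0.017, 1.0, 0.0]
force: [-1.4, -0.8, 6.1]
finger_gap: 0.0209
finger_force: 58.4
```

>>> {"api": "servo_tool", "payload": {
  "increments": [
    [1,0,0,-0.03,0,0,0],
    [1,0,0,-0.06,0,0,0],
    [1,0,0,-0.06,0,0,0],
    [1,0,0,-0.06,0,0,0],
    [1,0,0,-0.03,0,0,0],
    [1,0,0,0,0,0,0],
    [1,0,0,0,0,0,0]
  ]
}}

```text
time: 6.28
tool_pos: [0.4657, 0.3273, 0.18]
eef_rot: [0.001, 0.017, 1.0, 0.0]
force: [0.4, -1.5, -2.3]
finger_gap: 0.0209
finger_force: 58.8
```

```bash
python3 - <<'E'
from h import *
o=arm.get_obs(); print(o['tool_pos'],q2m(o['eef_rot']),o['force'])
c=snap('wrist','w3');t=snap('top','t3');s=snap('scene','s3')
p=np.array(o['tool_pos']);u=proj(s,p).astype(int);print(u)
q=proj(t,p).astype(int)
D=np.zeros((400,800,3),np.uint8)
D[:,:400]=cv2.resize(c['color'][110:310,180:380,::-1],(400,400))
y0,x0=max(u[1]-35,0),u[0]-40
D[:,400:]=cv2.resize(s['color'][y0:y0+80,x0:x0+80,::-1],(400,400),interpolation=cv2.INTER_CUBIC)
cv2.imwrite('pics/c3.png',D)
E
```

```text
[0.46566049 0.32729204 0.18003234] [[-9.99439522e-01  3.34565881e-02  1.13915113e-03]
 [ 3.34570137e-02  9.99440094e-01  3.56614817e-04]
 [-1.12658220e-03  3.94527537e-04 -9.99999288e-01]] [ 0.35828207 -1.50172387 -2.27140806]
[219 198]
```

View pics/c3.png

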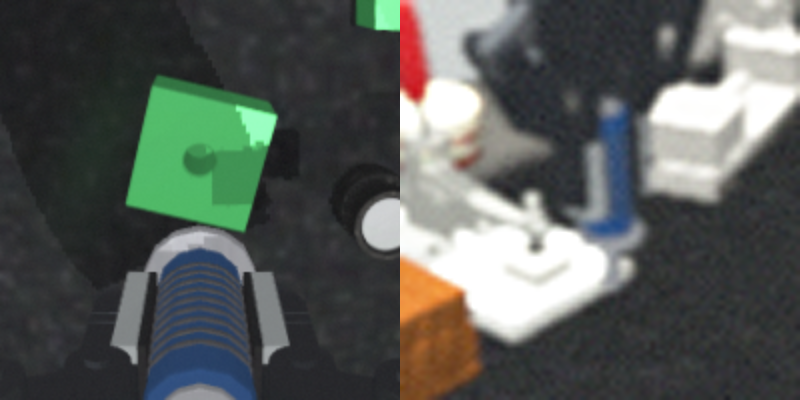

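The pin is held, upright between the pads with the collar square to them. Next is the carry to the groove's +y end.

>>> {"api": "servo_tool", "payload": {
  "increments": [
    [1,-0.006,-0.04,0,0,0,0],
    [1,-0.012,-0.08,0,0,0,0],
    [1,-0.012,-0.08,0,0,0,0],
    [1,-0.012,-0.08,0,0,0,0],
    [1,-0.012,-0.08,0,0,0,0],
    [1,-0.012,-0.08,0,0,0,0],
    [1,-0.012,-0.08,0,0,0,0],
    [1,-0.012,-0.08,0,0,0,0]
  ]
}}

```text
time: 7.1
tool_pos: [0.4992, 0.024, 0.1783]
eef_rot: [-0.001, 0.017, 1.0, 0.0]
force: [0.1, 0.2, -1.2]
finger_gap: 0.0211
finger_force: 59.1
```

>>> {"api": "servo_tool", "payload": {
  "increments": [
    [1,-0.012,-0.08,0,0,0,0],
    [1,-0.012,-0.08,0,0,0,0],
    [1,-0.0066,-0.07,0,0,0,0],
    [1,-0.006,-0.04,0,0,0,0],
    [1,0,0,0.04,0,0,0],
    [1,0,0,0.04,0,0,0],
    [1,0,0,0,0,0,0],
    [1,0,0,0,0,0,0]
  ]
}}

```text
time: 7.77
tool_pos: [0.5125, -0.1092, 0.1379]
eef_rot: [-0.002, 0.017, 1.0, 0.001]
force: [0.2, -1.0, -1.5]
finger_gap: 0.0208
finger_force: 59.3
```

```bash
python3 - <<'E'
from h import *
o=arm.get_obs(); p=np.array(o['tool_pos']); M=q2m(o['eef_rot']); print(p,o['force'])
for m in ([.5115,-.1035,.044],):
  y=np.array([.0339,.9994,0]); g=m+.034*y-p; print('move tool frame mm',(M.T@g*1e3).round(1))
c=snap('wrist','w4'); s=snap('scene','s4'); print(proj(c,[.5127,-.0695,.044],True),proj(c,p-[0,0,.025],True))
D=np.zeros((400,800,3),np.uint8)
D[:,:400]=cv2.resize(c['color'][110:310,180:380,::-1],(400,400))
u=proj(s,[.5115,-.08,.06]).astype(int)
D[:,400:]=cv2.resize(s['color'][u[1]-35:u[1]+35,u[0]-35:u[0]+35,::-1],(400,400),interpolation=cv2.INTER_CUBIC)
cv2.imwrite('pics/c4.png',D)
E
```

```text
[ 0.51249823 -0.10915323  0.13786787] [ 0.17029555 -1.012411   -1.45910052]
move tool frame mm [ 0.8 39.5 93.9]
[332.77586755 207.82602028] [279.60516322 249.36757853]
```

View pics/c4.png

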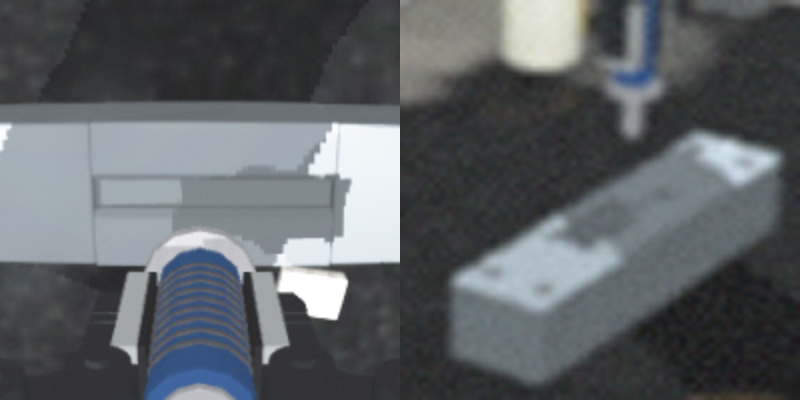

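The wrist view shows the groove floor from crop u 93 to 333 and centred at v≈192, so the pin is above mid-groove, one row too far along y. I shift +39.5 mm back to the start end and then descend.

>>> {"api": "servo_tool", "payload": {
  "increments": [
    [1,0.003,0.039,0,0,0,0],
    [1,0,0.04,0,0,0,0],
    [1,0,0,0.03,0,0,0],
    [1,0,0,0.03,0,0,0],
    [1,0,0,0.02,0,0,0],
    [1,0,0,0.008,0,0,0],
    [1,0,0,0,0,0,0],
    [1,0,0,0,0,0,0]
  ]
}}

```text
time: 8.53
tool_pos: [0.514, -0.0705, 0.0965]
eef_rot: [0.0, 0.017, 1.0, -0.0]
force: [0.1, -0.2, -1.2]
finger_gap: 0.0205
finger_force: 59.4
```

>>> {"api": "servo_tool", "payload": {
  "increments": [
    [1,0,0,0.004,0,0,0],
    [1,0,0,0.004,0,0,0],
    [1,0,0,0.004,0,0,0],
    [1,0,0,0,0,0,0]
  ]
}}

```text
time: 8.87
tool_pos: [0.5137, -0.0703, 0.0896]
eef_rot: [-0.0, 0.017, 1.0, 0.0]
force: [0.0, 0.2, -3.5]
finger_gap: 0.0209
finger_force: 59.4
```

>>> {"api": "servo_tool", "payload": {
  "increments": [
    [1,0.003,0,0,0,0,0],
    [1,0,0,0.003,0,0,0],
    [1,0,0,0.003,0,0,0],
    [1,0,0,0,0,0,0],
    [1,0,0,0,0,0,0]
  ]
}}

```text
time: 9.28
tool_pos: [0.5123, -0.0703, 0.087]
eef_rot: [0.0, 0.017, 1.0, -0.0]
force: [-0.7, -0.1, 0.8]
finger_gap: 0.0206
finger_force: 59.4
```

```bash
python3 - <<'E'
from h import *
o=arm.get_obs(); print(o['tool_pos'],o['force'],o['torque'])
E
```

```text
[ 0.51233986 -0.07031257  0.08695116] [-0.71660086 -0.08095059  0.77013915] [0.04027074 0.21152214 0.03964039]
```

>>> {"api": "servo_tool", "payload": {
  "increments": [
    [1,0,0,0.003,0,0,0],
    [1,0,0,0.002,0,0,0],
    [1,0,0,0,0,0,0]
  ]
}}

```text
time: 9.53
tool_pos: [0.5123, -0.0703, 0.0842]
eef_rot: [0.0, 0.017, 1.0, -0.0]
force: [-1.3, -0.2, 1.9]
finger_gap: 0.0204
finger_force: 59.4
```

>>> {"api": "servo_tool", "payload": {
  "increments": [
    [1,0,-0.002,0,0,0,0],
    [1,0,-0.002,0,0,0,0],
    [1,0,-0.002,0,0,0,0],
    [1,0,-0.002,0,0,0,0]
  ]
}}

```text
time: 9.87
tool_pos: [0.5123, -0.0742, 0.0844]
eef_rot: [0.0, 0.017, 1.0, 0.0]
force: [0.0, 1.3, 2.0]
finger_gap: 0.0207
finger_force: 59.5
```

>>> {"api": "servo_tool", "payload": {
  "increments": [
    [1,0,-0.002,0,0,0,0],
    [1,0,-0.002,0,0,0,0],
    [1,0,-0.002,0,0,0,0],
    [1,0,-0.002,0,0,0,0]
  ]
}}

```text
time: 10.2
tool_pos: [0.512, -0.0783, 0.0843]
eef_rot: [0.0, 0.017, 1.0, -0.0]
force: [-0.0, 1.8, 2.0]
finger_gap: 0.0207
finger_force: 59.5
```

>>> {"api": "servo_tool", "payload": {
  "increments": [
    [1,0,-0.002,0,0,0,0],
    [1,0,-0.002,0,0,0,0],
    [1,0,-0.002,0,0,0,0],
    [1,0,-0.002,0,0,0,0]
  ]
}}

```text
time: 10.53
tool_pos: [0.5119, -0.083, 0.0843]
eef_rot: [-0.0, 0.017, 1.0, -0.001]
force: [0.1, -1.1, -1.2]
finger_gap: 0.0206
finger_force: 59.3
```

The vertical force dropped, which suggests the tip has found the hole. I'll hold one beat and creep on to confirm with lateral contact.

>>> {"api": "servo_tool", "payload": {
  "increments": [
    [1,0,-0.001,0,0,0,0],
    [1,0,0,0,0,0,0],
    [1,0,0,0,0,0,0]
  ]
}}

```text
time: 10.78
tool_pos: [0.5118, -0.0832, 0.0842]
eef_rot: [-0.0, 0.017, 1.0, -0.0]
force: [-0.4, -3.3, 0.5]
finger_gap: 0.0211
finger_force: 59.3
```

>>> {"api": "servo_tool", "payload": {
  "increments": [
    [1,0,-0.002,0,0,0,0],
    [1,0,0,0,0,0,0],
    [1,0,0,0,0,0,0]
  ]
}}

```text
time: 11.03
tool_pos: [0.5117, -0.0836, 0.0842]
eef_rot: [-0.0, 0.017, 1.0, 0.0]
force: [0.5, -0.3, -1.5]
finger_gap: 0.0207
finger_force: 59.3
```

>>> {"api": "servo_tool", "payload": {
  "increments": [
    [1,0,-0.002,0,0,0,0],
    [1,0,0,0,0,0,0],
    [1,0,0,0,0,0,0]
  ]
}}

```text
time: 11.28
tool_pos: [0.5117, -0.0846, 0.0842]
eef_rot: [-0.0, 0.017, 1.0, 0.0]
force: [0.6, 0.4, -0.6]
finger_gap: 0.0211
finger_force: 59.3
```

>>> {"api": "servo_tool", "payload": {
  "increments": [
    [1,0,0,0.004,0,0,0],
    [1,0,0,0.004,0,0,0],
    [1,0,0,0.003,0,0,0],
    [1,0,0,0,0,0,0],
    [1,0,0,0,0,0,0]
  ]
}}

```text
time: 11.7
tool_pos: [0.5117, -0.0847, 0.0787]
eef_rot: [-0.0, 0.017, 1.0, 0.0]
force: [-0.8, 0.3, -1.1]
finger_gap: 0.0206
finger_force: 59.3
```

The force stays flat, so the tip is in the hole. I press on toward home (TCP z ≈ 0.069).

>>> {"api": "servo_tool", "payload": {
  "increments": [
    [1,0,0,0.004,0,0,0],
    [1,0,0,0.004,0,0,0],
    [1,0,0,0.004,0,0,0],
    [1,0,0,0.002,0,0,0],
    [1,0,0,0,0,0,0],
    [1,0,0,0,0,0,0]
  ]
}}

```text
time: 12.2
tool_pos: [0.5118, -0.0848, 0.0718]
eef_rot: [0.0, 0.017, 1.0, -0.0]
force: [-0.9, 1.1, -1.7]
finger_gap: 0.0206
finger_force: 59.3
```

>>> {"api": "servo_tool", "payload": {
  "increments": [
    [1,0,0,0.002,0,0,0],
    [1,0,0,0.002,0,0,0],
    [1,0,0,0,0,0,0],
    [1,0,0,0,0,0,0]
  ]
}}

```text
time: 12.53
tool_pos: [0.5118, -0.0847, 0.0697]
eef_rot: [-0.0, 0.017, 1.0, -0.0]
force: [-0.0, 1.0, -1.4]
finger_gap: 0.0205
finger_force: 59.3
```

>>> {"api": "servo_tool", "payload": {
  "increments": [
    [1,0,0,0.001,0,0,0],
    [1,0,0,0,0,0,0],
    [1,0,0,0,0,0,0]
  ]
}}

```text
time: 12.78
tool_pos: [0.5118, -0.0847, 0.0693]
eef_rot: [0.0, 0.017, 1.0, -0.0]
force: [0.0, 0.3, -0.8]
finger_gap: 0.0205
finger_force: 59.3
```

>>> {"api": "servo_tool", "payload": {
  "increments": [
    [1,0,0,0.001,0,0,0],
    [1,0,0,0,0,0,0],
    [1,0,0,0,0,0,0]
  ]
}}

```text
time: 13.03
tool_pos: [0.5118, -0.0847, 0.069]
eef_rot: [0.0, 0.017, 1.0, -0.0]
force: [-0.7, 1.1, 1.9]
finger_gap: 0.0206
finger_force: 59.7
```

Contact is just beginning, so I press slightly further.

>>> {"api": "servo_tool", "payload": {
  "increments": [
    [1,0,0,0.001,0,0,0],
    [1,0,0,0,0,0,0],
    [1,0,0,0,0,0,0]
  ]
}}

```text
time: 13.28
tool_pos: [0.5119, -0.0848, 0.069]
eef_rot: [0.0, 0.017, 1.0, -0.0]
force: [-3.4, 1.1, 7.2]
finger_gap: 0.0209
finger_force: 60.3
```

Fully seated (about 9 N on the collar with z no longer moving). Now I release and retreat upward.

>>> {"api": "servo_tool", "payload": {
  "increments": [
    [0,0,0,0,0,0,0],
    [0,0,0,0,0,0,0],
    [0,0,0,0,0,0,0],
    [0,0,0,0,0,0,0],
    [0,0,0,0,0,0,0],
    [0,0,0,0,0,0,0]
  ]
}}

```text
time: 13.78
tool_pos: [0.5118, -0.0847, 0.0682]
eef_rot: [-0.0, 0.017, 1.0, -0.0]
force: [-0.4, 0.2, -0.1]
finger_gap: 0.0428
finger_force: 0.0
```

>>> {"api": "servo_tool", "payload": {
  "increments": [
    [0,0,0,-0.02,0,0,0],
    [0,0,0,-0.04,0,0,0],
    [0,0,0,-0.06,0,0,0],
    [0,0,0,-0.06,0,0,0],
    [0,0,0,-0.06,0,0,0],
    [0,0,0,-0.06,0,0,0],
    [0,0,0,0,0,0,0],
    [0,0,0,0,0,0,0]
  ]
}}

```text
time: 14.45
tool_pos: [0.5129, -0.0852, 0.221]
eef_rot: [0.002, 0.017, 1.0, -0.001]
force: [0.5, 1.2, -0.4]
finger_gap: 0.0431
finger_force: 0.0
```

```bash
python3 - <<'E'
from h import *
c=snap('wrist','w5'); s=snap('scene','s5')
D=np.zeros((400,800,3),np.uint8)
D[:,:400]=cv2.resize(c['color'][110:310,180:380,::-1],(400,400))
u=proj(s,[.5115,-.09,.06]).astype(int)
D[:,400:]=cv2.resize(s['color'][u[1]-35:u[1]+35,u[0]-35:u[0]+35,::-1],(400,400),interpolation=cv2.INTER_CUBIC)
cv2.imwrite('pics/c5.png',D)
P=[.5118,-.0848]
print([(proj(c,P+[z],True)-[180,110])*2 for z in(.044,.049,.109)])
E
```

```text
[array([200.40103782, 140.80997701]), array([200.41097726, 143.24076888]), array([200.55791409, 179.57165571])]
```

View pics/c5.png

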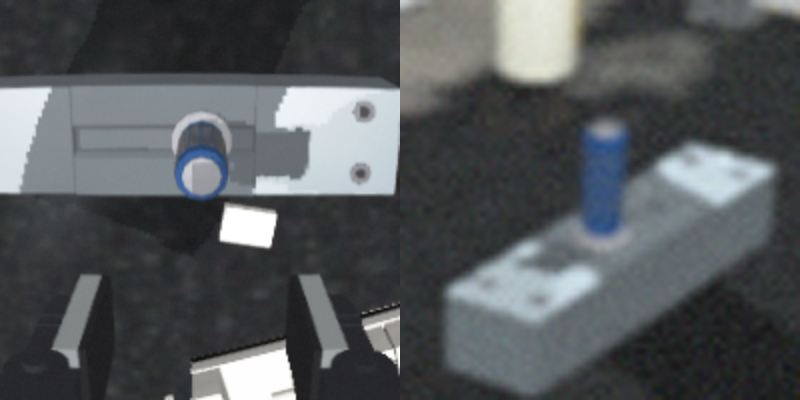

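The pin stands upright in the groove. Its cap is at crop (201,177), against (200.6,179.6) predicted for a fully home pin, and the collar lies flat with the gripper clear. I'm handing in.

```bash
python3 -c "from workcell import arm; print(arm.job_done())"
```

```text
the job is handed in; nothing more can be done
None
```

The pin stands upright in the rail's hole with its collar flat on the rail; the highest net rail force I read was about 9 N, the gripper is clear, and the job was handed in at about 14.5 s.

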